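Unclamp a bearing unit, spin-check its impeller and stow it

ROBOT

A 6-joint arm with a two-finger parallel gripper is mounted at the origin on the work surface. World frame = base frame: x ahead of the robot, y to its left, z up, the work surface at z = 0. Lengths are in m, angles in rad, forces in N, time in s.
With the tool pointing down it reaches from about 0.35 to 0.775 m from the base axis. Payload 5.5 kg.
Tool frame: the origin (TCP) lies midway between the tips of the shut fingers; the grasp point (between the pads) lies 19 mm behind it; z points along the fingers, y is the line along which they close (so a half turn about z gives the same grasp; the last joint's range is limited). The gripper opens to 85 mm and grips with 20 to 120 N. Pads are 22 mm wide; open, the fingers measure 114 mm over their backs; the gripper's body (76 mm by 85 mm) begins 54 mm behind the grasp point. The pads swing forward as they close: fully open they stand 13 mm farther back than shut.
Start: joints at [-1.252, 0.313, 0.046, 1.304, 0, 1.431], TCP at [0.255, -0.516, 0.231] pointing down, gripper open.
Joint ranges: [-2.76, 2.76], [-0.86, 1.69], [-1.03, 1.26], [-2.2, 2.34], [-1.47, 1.5], [-3.14, 3.14]. Speed limits (rad/s): [2.57, 2.57, 3.14, 3.14, 3.14, 3.14].

INTERFACE

Orientations are given as a unit quaternion [w, x, y, z].
In Python, from workcell import env gives the robot as it stands. The module is installed in compiled form; this text tells all that it offers.
- The arm moves only by the tool servo_tool, never from a script. Its argument "increments" is a list of rows, each an object of numbers: "grip": the closure, from 0 (fully open) to 1 (shut); "x", "y", "z": the shift along the tool's x, y, z in mm; "roll": the turn about the tool's z in degrees. In form: [{"grip": .., "x": .., "y": .., "z": .., "roll": ..}, ...]. A call has 1 to 5 rows; each row shifts and turns the commanded pose from where the row before left it, along the tool's axes as they then stand; what a row does not reach is not made up. A row lasts 1/12 s, in which the tool goes at most 41.7 mm and 7.16 degrees, less where a joint would pass 70% of its speed; a pose out of reach is approached as far as the arm can. A call is refused whole if a number of a shift passes 41.7 or a number of a turn 7.16, either way. A call with a gripper value outside its range is refused whole. The fingers move at their own pace and stop on an object; "grip_force" is the grip in N (left out, the last holds). Time passes only in rows, so rows that do not move let the fingers close. It gives the time, the measured TCP pose, the force, the opening and the grip force at its end, in the units of the state.
- env.get_state(): the state, without advancing time (a new reading comes with each control period).
- env.read_camera(name): name is "scene" or "top" or "wrist"; returns the picture (384x512x3 uint8, red, green, blue); there is no depth.
- env.get_calibration(name): a dict with "vertical_fov" (degrees; the focal length in pixels is half the picture's height over the tangent of half this angle, whatever the lens; pixels are square), "cx", "cy" (the principal point, pixels), "k1" (the pictures are not rectified: a ray, as slopes to the right and down, at radius r is drawn at 1 + k1 r^2 times it, then the intrinsics apply), "rvec" (rotation vector, rad) and "tvec" (3), from world to camera coordinates, as OpenCV has them; the wrist camera has in their place "tool_from_camera" (4x4, takes a point from camera to tool coordinates, whose origin is the TCP and whose axes are the flange's). Camera axes: x right, y down, z forward; pixel columns grow to the right and rows downward; lengths in m; the calibration is good to about 2 mm. A picture is of the moment at which its call begins: read the wrist's pose just before it. get_calibration takes no time and is no camera call.
- env.hand_in(): hands the job in; it is judged then, once.
The state is a dict: "clock": time; "joint_pos": joint angles; "qvel": joint speeds; "tau": joint torques, N m; "tcp_pos": TCP position; "orientation": TCP orientation; "wrist_force": force on the tool from outside, world axes, zero at the start; "ft_torque": the same for the moment, N m; "finger_gap": finger opening in m; "grip_force": force on a finger pad.
Only numpy, scipy, OpenCV 4.12 (cv2) and the standard library are available. Lean on these libraries where they do the work, as an engineer would, in place of code of your own. Each camera call takes 0.05 s, during which the arm holds its last target. There are 200 camera calls.

TASK

Flip the toggle clamp's handle back over centre so that the clamp springs open, then lift the bearing unit out of the fixture and stand it on the rubber mat. Let go of it there and flick its impeller so that it coasts round by itself, then take the unit by its other pair of faces and lower it fully home between the walls of the grey cradle. Leave the clamp open, keep the unit upright throughout and leave the bin, wrench and driver alone.

Things in the scene. Friction and masses are not known exactly. Their poses are not given: they have to be found in the camera images.
- fixture: Fixed dark steel base plate, x -122 to +68, y +-45, 12 mm thick, origin on the bench under the seat's centre, x from clamp to tall stop. Tall end stop: face at x = 42.5, 44 wide, top z = 56. Low end stop at x = -42.5, four corner guides at x = +-32, y = +-28.5, all below z = 20: the seat's y sides are open to fingers. Clamp bracket at x -98 to -62, y +-15, top z = 56.
- clamp_handle (a joint): Handle angle; hinge along the fixture's y at x = -83, z = 50 mm. 0 = clamped, handle upright, leaning 0.14 rad towards the unit. It grows as the handle is pushed towards the fixture's -x, away from the unit. A spring resists up to 0.7 (about 6 N at the grip, plus damping), then throws it open by itself to 1.4, lying back 1.26 rad from upright; the hold-down arm rises with it.
- clamp_grip (a point): Middle of the black round rubber grip of the clamp handle (18 mm diameter, 62 mm long), 75 mm from the hinge; the handle ends 30 mm beyond it. When clamped it is at about x = -73, z = 124 mm in the fixture frame.
- clamp_pad (a point): Rubber foot of the hold-down arm, 9 mm in diameter. Clamped, it presses the unit's near foot at x = -34.5, z = 22 mm in the fixture frame, the arm (14 mm wide, top z = 45) reaching back to x = -79. Open, the arm stands up at x about -75, its top at z = 90.
- unit: Bearing unit, about 0.42 kg, 72 mm tall: aluminium foot 82 (x) x 48 (y) x 10 mm, block 54 (x) x 48 (y) up to z = 48 mm, steel impeller 40 mm wide on top. Origin at the centre of its underside, z up; half turns look alike. Starts in the fixture, x along the fixture's x, underside 12 mm over the bench; there only its y faces can be gripped.
- rotor (a joint): Angle of the impeller about its vertical axis, which is the unit's z axis; turns without end either way. Runs freely: a brisk flick of its vanes makes it coast for some seconds. A third of a turn per second (2 rad/s) or more, kept up untouched for a moment, counts as coasting.
- rotor_hub (a point): Top of the impeller's hub, on its axis, 72 mm above the unit's underside. Hub 14 mm in diameter; five straight radial vanes, 3 mm thick, reach out to 20 mm from the axis between 56 and 69 mm above the underside, on a disc 40 mm in diameter.
- mat: Black rubber mat 150 x 150 x 4 mm, fixed to the bench; origin at the centre of its underside. The unit stands on it with its middle within 50 mm of the mat's middle.
- cradle: Fixed grey plastic cradle, base 112 (x) x 90 (y) mm, origin at the centre of its underside, floor at z = 8. Two walls along x, 90 long, 10 thick, top z = 54, inner faces at y = +-29; low end sills, inner faces at x = +-47, top z = 14. The unit goes in foot down, its x along the cradle's x, either way round; no room for fingers at its y faces, so it is held by its x faces.
- bin: Blue open parts bin 110 x 100 x 55 mm with bolts, origin at the centre of its underside. Leave it alone.
- wrench: Steel wrench 170 mm long lying on the bench. Leave it alone.
- driver: Cordless driver standing on its battery, 195 mm tall, origin at the centre of its underside, chuck reaching 145 mm to its -x. Leave it alone.
Mind the look-alikes: they are no part of the job. What is shaped like the fixture but orange is not meant. What is shaped like the cradle but pink is not meant.

How it is judged:
On the way, in this order (a step that is already met when the one before it is completed fails the run):
1. the clamp handle is flipped over centre and open (over 1.1 rad) (value of joint clamp_handle above 1.1 rad), for 0.2 s.
2. the unit stands upright on the mat (middle within 50 mm of the mat's middle), let go, its impeller not yet spinning (under 1 rad/s) (horizontal distance between unit and mat below 0.05 m and z of unit in the frame of mat below 0.009 m and angle between unit's own z axis and vertical below 0.06 rad and contact force between each of the fingers, the arm and unit below 0.1 N and velocity of joint rotor between -1 and 1 rad/s), for 0.2 s.
3. on the mat, the impeller coasts untouched at over 2 rad/s (horizontal distance between unit and mat below 0.05 m and z of unit in the frame of mat below 0.009 m and angle between unit's own z axis and vertical below 0.06 rad and contact force between each of the fingers, the arm and unit below 0.1 N and not (velocity of joint rotor between -2 and 2 rad/s)), for 0.2 s.
At the end, for the whole second after the job is handed in: The unit stands upright (within 0.06 rad), at rest and let go, fully down on the cradle's floor between the walls and sills (within 12 mm lengthwise, 9 mm across, 0.25 rad of the cradle's x axis); the clamp is open (over 1.1 rad); bin, wrench and driver are within 40 mm of where they were (x of unit in the frame of cradle between -0.012 and 0.012 m and y of unit in the frame of cradle between -0.009 and 0.009 m and z of unit in the frame of cradle between 0.005 and 0.0115 m and angle between unit's own z axis and vertical below 0.06 rad and angle between the x axis of unit and the x axis of cradle, either way round below 0.25 rad and linear speed of unit below 0.02 m/s and value of joint clamp_handle above 1.1 rad and contact force between each of the fingers, the arm and unit below 0.1 N and distance of each of bin, wrench, driver from where it was at the start of the episode below 0.04 m); the robot touches nothing.
It fails at once if the unit is pulled out (10 mm or more) while the clamp is not open (under 0.7 rad) (value of joint clamp_handle below 0.7 rad and distance of unit from where it was at the start of the episode above 0.01 m).
It fails at once if the unit is tipped over (more than 0.6 rad) (angle between unit's own z axis and vertical above 0.6 rad).
It fails at once if the bin, wrench or driver is pushed more than 40 mm (distance of any of bin, wrench, driver from where it was at the start of the episode above 0.04 m).
It also fails if it takes over 72 s, if anything falls off the work surface, if the arm or the gripper's body presses on something with over 40 N, if the wrist force passes 120 N, or if a joint passes its speed limit or range.

## Working session

There is one attempt and no reset: what is moved stays moved. The work goes in short steps, Python scripts to look and compute and a tool call to move; the robot and the scene stay as the last step left them, time stands still between calls to the robot, and variables do not carry over. Pictures are saved under pics/ and viewed, at most 10 in all, crops included, and the job is handed in when it is done.

Besides the shell and the picture viewer there is one more tool, called by a JSON object that holds its "method" and its "body", one argument or row to a line. servo_tool: Moves the arm, as the interface text tells. Its arguments: {"type":"object","properties":{"increments":{"type":"array"},"grip_force":{"type":"number"}},"required":["increments"]}

```bash
mkdir -p pics
cat > h.py <<'E'
import numpy as np, cv2
from scipy.spatial.transform import Rotation as R
from workcell import env
def cam(name):
    c=env.get_calibration(name); f=192/np.tan(np.radians(c["vertical_fov"])/2)
    if name=="wrist":
        s=env.get_state(); q=s["orientation"]; T=np.eye(4); T[:3,:3]=R.from_quat([q[1],q[2],q[3],q[0]]).as_matrix(); T[:3,3]=s["tcp_pos"]
        M=T@np.array(c["tool_from_camera"]); Rc=M[:3,:3]; o=M[:3,3]
    else:
        Rw=R.from_rotvec(np.ravel(c["rvec"])).as_matrix(); Rc=Rw.T; o=-Rc@np.ravel(c["tvec"])
    return f,c["cx"],c["cy"],c["k1"],Rc,o
def ray(C,u,v):
    f,cx,cy,k,Rc,o=C; d=np.array([(u-cx)/f,(v-cy)/f]); p=d.copy()
    for _ in range(30): p=d/(1+k*(p@p))
    return o,Rc@np.array([p[0],p[1],1])
def at(C,u,v,z):
    o,d=ray(C,u,v); return o+d*(z-o[2])/d[2]
def proj(C,P):
    f,cx,cy,k,Rc,o=C; p=Rc.T@(np.array(P)-o); p=p[:2]/p[2]; p=p*(1+k*(p@p)); return f*p+[cx,cy]
def tri(C1,a,C2,b):
    o1,d1=ray(C1,*a);o2,d2=ray(C2,*b); s=np.linalg.lstsq(np.c_[d1,-d2],o2-o1,rcond=None)[0]
    return (o1+d1*s[0]+o2+d2*s[1])/2
def snap(name,fn,crop=None,scale=1.5):
    C=cam(name); im=env.read_camera(name)[:,:,::-1]; cv2.imwrite("pics/raw_"+fn,im)
    if crop: x0,y0,x1,y1=crop; im=im[y0:y1,x0:x1]
    cv2.imwrite("pics/"+fn,cv2.resize(im,None,fx=scale,fy=scale,interpolation=cv2.INTER_CUBIC)); return C
E
python3 - <<'E'
from h import *
for n in ("scene","top"):
    C=snap(n,n+"0.png"); print(n,C[0],C[5],C[4][:,2])
print(env.get_state())
print(env.get_calibration("wrist"))
E
```

```text
scene 417.3222418533476 [1.15258714 0.77621933 0.76397243] [-0.48844042 -0.6789013  -0.54819611]
top 419.5973705829425 [ 0.44001386 -0.03737355  1.16048026] [ 0.0815236  -0.00302745 -0.99666681]
{'clock': 0.1, 'joint_pos': array([-1.25158190e+00,  3.13903071e-01,  4.50894176e-02,  1.30363876e+00,
       -8.63873686e-07,  1.43120421e+00]), 'qvel': array([-0.00078374, -0.00277688,  0.00274449,  0.00128444,  0.00025941,
       -0.00138072]), 'tau': array([ 2.00823830e-03, -4.81728637e+01,  2.99241596e+01,  1.28092009e-02,
       -1.95586049e-04, -1.14633188e-06]), 'tcp_pos': array([ 0.25450022, -0.51508285,  0.23050942]), 'orientation': array([-8.24665453e-04,  9.73801928e-01,  2.27396391e-01, -7.46976227e-05]), 'wrist_force': array([ 0.17473306, -0.2706323 ,  0.15884409]), 'ft_torque': array([-0.0637602 , -0.02325428, -0.00067696]), 'grip_force': 0.0, 'finger_gap': 0.08523412566672052}
{'vertical_fov': 61.588740023303686, 'cx': 251.9321587604395, 'cy': 193.90594512383882, 'k1': -0.060770053906034675, 'tool_from_camera': array([[ 3.22142855e-04, -9.44837283e-01, -3.27539928e-01,
         8.49201805e-02],
       [ 9.99999323e-01,  6.70489008e-04, -9.50602809e-04,
         1.28201871e-04],
       [ 1.11777690e-03, -3.27539401e-01,  9.44836860e-01,
        -1.40109027e-01],
       [ 0.00000000e+00,  0.00000000e+00,  0.00000000e+00,
         1.00000000e+00]])}
```

View pics/top0.png

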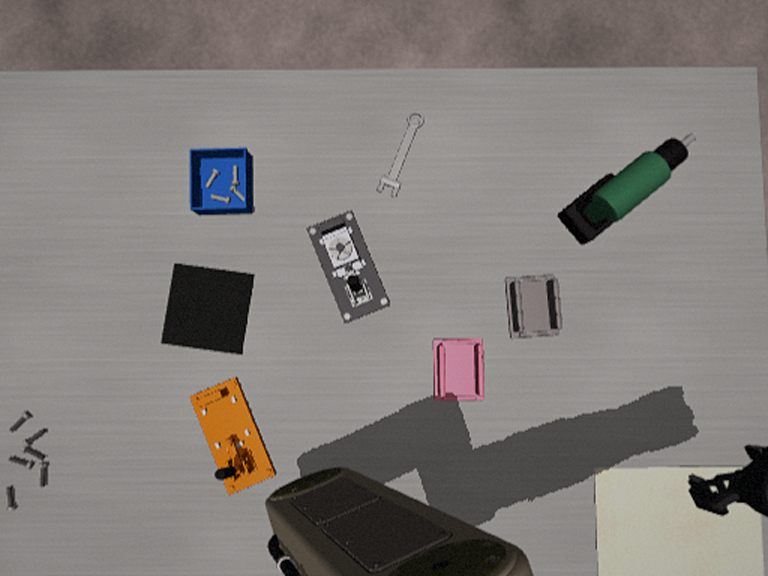

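View pics/scene0.png

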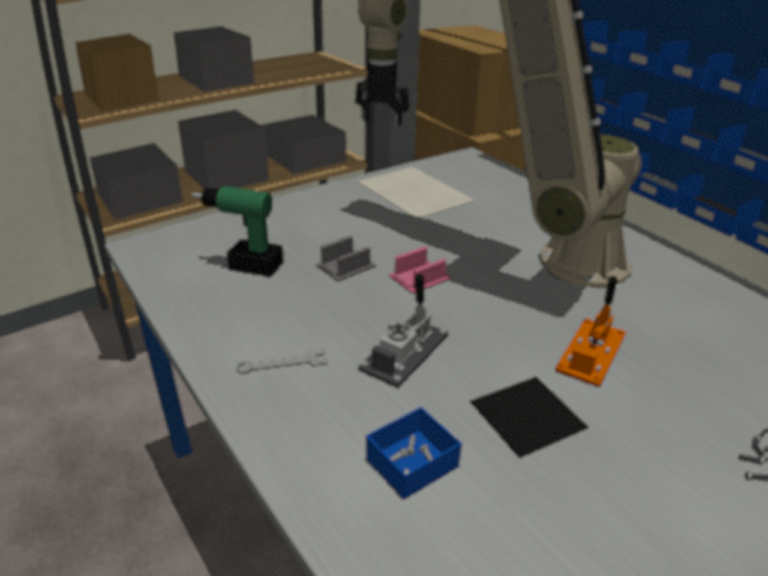

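The top view (display pixels) shows two fixture shapes and two cradle shapes. The grey steel fixture at (348,265) holds the unit, while the one at (232,437) is orange and a decoy. The grey cradle is at (533,306), and the one at (459,369) is pink and a decoy. The mat is at (208,309), the bin at (222,181), the wrench at (402,155) and the driver at (620,190). I'll confirm the grey fixture and cradle in one enlarged crop.

Run:
```python
from h import *
im=cv2.imread("pics/raw_top0.png")[130:240,190:385]
cv2.imwrite("pics/c1.png",cv2.resize(im,None,fx=4,fy=4,interpolation=cv2.INTER_CUBIC))
C=cam("top")
g=lambda u,v,z:at(C,u/1.5,v/1.5,z)[:2].round(4)
for n,p in dict(fix=[(306,228,.012),(352,210,.012),(390,304,.012),(346,322,.012)],mat=[(175,263,.004),(254,274,.004),(242,354,.004),(162,344,.004)]).items():
    q=[g(*a) for a in p]; print(n,q,np.mean(q,0))
```

```text
fix [array([0.6433, 0.1092]), array([0.6764, 0.0243]), array([ 0.502 , -0.0448]), array([0.4696, 0.0356])] [0.572825 0.031075]
mat [array([0.5807, 0.352 ]), array([0.5594, 0.2058]), array([0.4127, 0.2261]), array([0.4318, 0.3726])] [0.49615  0.289125]
```

View pics/c1.png

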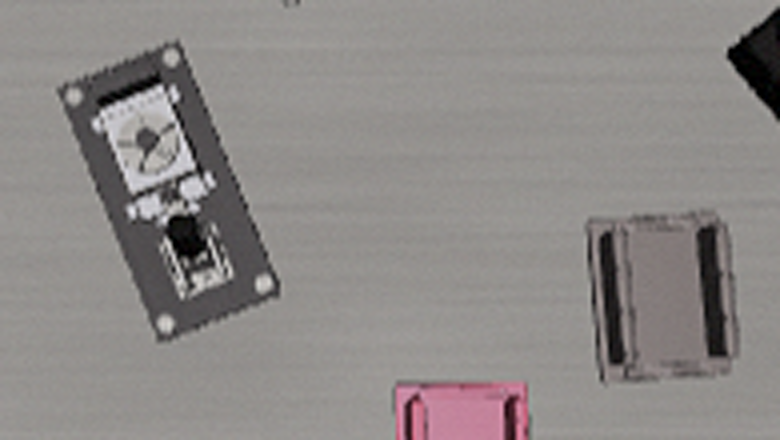

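The crop confirms the grey steel fixture with the unit inside it: hub at (147,138), black grip at (186,236), plate corners at (58,90), (178,41), (280,294) and (160,342). The grey cradle has its corners at about (586,220), (722,211), (738,356) and (604,384), and is clearly distinct from the pink one at the bottom edge.

Run:
```python
from h import *
C=cam("top")
g=lambda u,v,z:at(C,190+(u+.5)/4-.5,130+(v+.5)/4-.5,z)[:2]
q=[g(*a,.012) for a in [(58,90),(178,41),(280,294),(160,342)]]
m=np.mean(q,0); d=(q[0]+q[1]-q[2]-q[3]); L=np.linalg.norm(d)/2; d/=np.linalg.norm(d); a=np.arctan2(d[1],d[0])
print("plate",m,L,np.linalg.norm(q[0]-q[1]),"yaw",a,np.degrees(a),"origin",m+.027*d)
print("hub",g(147,138,.084), "grip", g(186,236,.127), "expected grip",m+.027*d-.073*d)
q=[g(*a,.004) for a in [(586,220),(728,211),(738,356),(604,384)]]
print("cradle",q,np.mean(q,0),"hole floor", np.mean([g(*a,.008) for a in [(628,225),(697,220),(704,360),(638,368)]],0))
s=env.get_state();print(R.from_quat(np.roll(s["orientation"],-1)).as_matrix().round(3))
```

```text
plate [0.57219652 0.03234055] 0.1887243682056787 0.08967465585757088 yaw 0.37990405482585154 21.766898961427927 origin [0.59727143 0.04235299]
hub [0.59844892 0.04200379] grip [0.5308841  0.01474205] expected grip [0.52947631 0.0152823 ]
cradle [array([ 0.55111949, -0.25606324]), array([ 0.55678302, -0.35467239]), array([ 0.45646264, -0.35871716]), array([ 0.4378536, -0.2660106])] [ 0.50055469 -0.30886585] hole floor [ 0.4999536  -0.30979526]
[[ 0.897  0.443 -0.001]
 [ 0.443 -0.897  0.002]
 [ 0.    -0.002 -1.   ]]
```

{"method": "servo_tool", "body": {
  "increments": [
    {"grip":0,"x":33,"y":-22.4,"z":-2},
    {"grip":0,"x":33,"y":-22.4,"z":-2},
    {"grip":0,"x":33,"y":-22.4,"z":-2},
    {"grip":0,"x":33,"y":-22.4,"z":-2},
    {"grip":0,"x":33,"y":-22.4,"z":-2}
  ]
}}

```text
invalid input at $.increments[0]: expected keys grip, x, y, z, roll
```

{"method": "servo_tool", "body": {
  "increments": [
    {"grip":0,"x":33,"y":-22.4},
    {"grip":0,"x":33,"y":-22.4},
    {"grip":0,"x":33,"y":-22.4},
    {"grip":0,"x":33,"y":-22.4},
    {"grip":0,"x":33,"y":-22.4}
  ]
}}

```text
invalid input at $.increments[0]: expected keys grip, x, y, z, roll
```

{"method": "servo_tool", "body": {
  "increments": [
    {"grip":0,"x":33,"y":-22.4},
    {"grip":0,"x":33,"y":-22.4},
    {"grip":0,"x":33,"y":-22.4},
    {"grip":0,"x":20,"y":-10,"roll":4.5},
    {"grip":0}
  ]
}}

```text
invalid input at $.increments[0]: expected keys grip, x, y, z, roll
```

{"method": "servo_tool", "body": {
  "increments": [
    {"grip":0,"x":33,"y":-22.4,"z":-2,"roll":0},
    {"grip":0,"x":33,"y":-22.4,"z":-2,"roll":0},
    {"grip":0,"x":33,"y":-22.4,"z":-2,"roll":0},
    {"grip":0,"x":33,"y":-22.4,"z":-2,"roll":0},
    {"grip":0,"x":33,"y":-22.4,"z":-2,"roll":0}
  ]
}}

```text
clock: 0.52
tcp_pos: [0.3532, -0.3403, 0.2409]
orientation: [-0.0, 0.974, 0.227, -0.0]
wrist_force: [0.5, 0.6, -0.8]
finger_gap: 0.086
grip_force: 0.0
```

{"method": "servo_tool", "body": {
  "increments": [
    {"grip":0,"x":33,"y":-22.4,"z":0,"roll":0},
    {"grip":0,"x":33,"y":-22.4,"z":0,"roll":0},
    {"grip":0,"x":33,"y":-22.4,"z":0,"roll":0},
    {"grip":0,"x":33,"y":-22.4,"z":0,"roll":0},
    {"grip":0,"x":33,"y":-22.4,"z":0,"roll":0}
  ]
}}

```text
clock: 0.93
tcp_pos: [0.4517, -0.1666, 0.2411]
orientation: [-0.0, 0.974, 0.227, -0.0]
wrist_force: [0.8, -0.6, 0.2]
finger_gap: 0.0856
grip_force: 0.0
```

{"method": "servo_tool", "body": {
  "increments": [
    {"grip":0,"x":33,"y":-22.4,"z":0,"roll":0},
    {"grip":0,"x":33,"y":-22.4,"z":0,"roll":0},
    {"grip":0,"x":33,"y":-22.4,"z":0,"roll":0},
    {"grip":0,"x":20,"y":-10,"z":0,"roll":4.5},
    {"grip":0,"x":0,"y":0,"z":0,"roll":0}
  ]
}}

```text
clock: 1.35
tcp_pos: [0.5255, -0.043, 0.2406]
orientation: [-0.001, 0.982, 0.19, 0.0]
wrist_force: [-0.7, -0.4, 0.3]
finger_gap: 0.0852
grip_force: 0.0
```

```bash
cat >> h.py <<'E'
def need(x,y,z,yaw):
    """shift along present tool axes (mm) and roll (deg) to a tool-down target whose tool x has this world yaw"""
    s=env.get_state(); M=R.from_quat(np.roll(s["orientation"],-1)).as_matrix()
    cur=np.degrees(np.arctan2(M[1,0],M[0,0]))
    print("t",round(s["clock"],2),"tcp",s["tcp_pos"].round(4),"yaw",cur.round(2),"shift",(M.T@(np.array([x,y,z])-s["tcp_pos"])*1000).round(1),"roll",(cur-yaw+90)%180-90)
FX=np.array([.598,.042]); FY=21.8
def fix(x,y,z):
    a=np.radians(FY); return FX[0]+x*np.cos(a)-y*np.sin(a),FX[1]+x*np.sin(a)+y*np.cos(a),z
E
python3 - <<'E'
from h import *
need(*fix(-.035,0,.2),FY)
C=snap("wrist","w1.png")
for n,p in dict(hub=(0,0,.084),grip=(-.073,0,.124),c1=(.068,.045,.012),c2=(.068,-.045,.012),stopL=(.0425,.022,.056),stopR=(.0425,-.022,.056)).items(): print(n,proj(C,fix(*p))*1.5)
E
```

```text
t 1.35 tcp [ 0.5255 -0.043   0.2406] yaw 21.93 shift [ 64.  -51.8  40.7] roll 0.13311343394667574
hub [289.00029167  99.65496741]
grip [282.93292392 238.59171061]
c1 [237.79292601   1.3585384 ]
c2 [3.69034175e+02 6.50254351e-02]
stopL [258.06862625  29.12742911]
stopR [329.9251224   28.42481866]
```

View pics/w1.png

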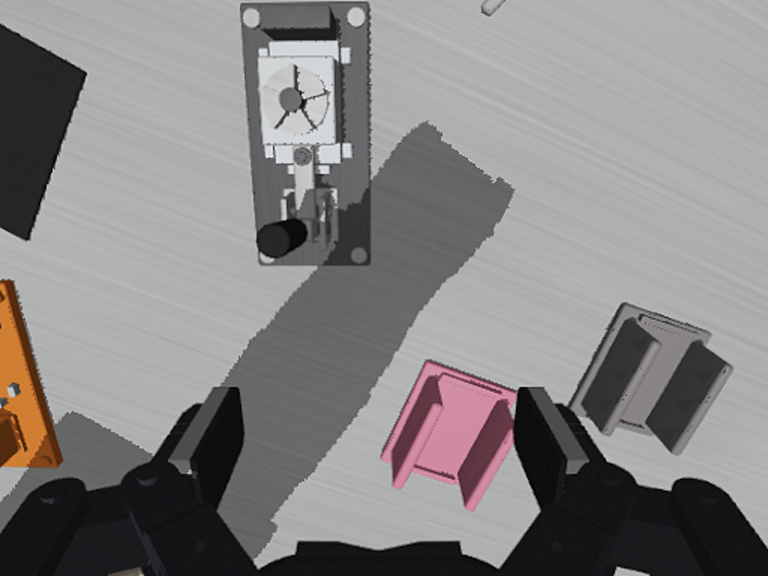

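The wrist view shows the hub at (291,99) and the grip at (282,238), each within 2 px of the predicted positions. The fixture pose therefore holds to about 1 mm. The grey cradle, at about (650,380), is also visible. Next I'll shut the fingers, go in between the unit and the handle, and push.

{"method": "servo_tool", "body": {
  "increments": [
    {"grip":1,"x":23,"y":-17.4,"z":0,"roll":0},
    {"grip":1,"x":23,"y":-17.4,"z":0,"roll":0},
    {"grip":1,"x":23,"y":-17,"z":0,"roll":0},
    {"grip":1,"x":0,"y":0,"z":20,"roll":0},
    {"grip":1,"x":0,"y":0,"z":20,"roll":0}
  ]
}}

```text
clock: 1.82
tcp_pos: [0.5698, 0.0271, 0.2015]
orientation: [0.001, 0.982, 0.19, 0.001]
wrist_force: [-0.2, 0.1, -0.2]
finger_gap: 0.0255
grip_force: 0.0
```

{"method": "servo_tool", "body": {
  "increments": [
    {"grip":1,"x":0,"y":0,"z":0,"roll":0},
    {"grip":1,"x":0,"y":0,"z":0,"roll":0},
    {"grip":1,"x":0,"y":0,"z":0,"roll":0},
    {"grip":1,"x":0,"y":0,"z":0,"roll":0}
  ]
}}

```text
clock: 2.15
tcp_pos: [0.5692, 0.0262, 0.2027]
orientation: [0.0, 0.982, 0.189, 0.001]
wrist_force: [-0.1, -0.5, -0.4]
finger_gap: 0.0001
grip_force: 0.0
```

Run:
```python
from h import *
need(*fix(-.030,0,.108),FY)
```

```text
t 2.15 tcp [0.5692 0.0262 0.2027] yaw 21.73 shift [ 2.5 -4.1 94.7] roll -0.06919918574138251
```

{"method": "servo_tool", "body": {
  "increments": [
    {"grip":1,"x":0,"y":-4,"z":30,"roll":0},
    {"grip":1,"x":0,"y":0,"z":34,"roll":0},
    {"grip":1,"x":0,"y":0,"z":30,"roll":0},
    {"grip":1,"x":-12,"y":0,"z":0,"roll":0},
    {"grip":1,"x":-12,"y":0,"z":0,"roll":0}
  ]
}}

```text
clock: 2.57
tcp_pos: [0.5452, 0.0216, 0.1062]
orientation: [-0.0, 0.982, 0.189, 0.0]
wrist_force: [4.6, 0.4, -1.8]
finger_gap: -0.0001
grip_force: 0.0
```

{"method": "servo_tool", "body": {
  "increments": [
    {"grip":1,"x":-12,"y":0,"z":0,"roll":0},
    {"grip":1,"x":-12,"y":0,"z":0,"roll":0},
    {"grip":1,"x":-12,"y":0,"z":0,"roll":0},
    {"grip":1,"x":-12,"y":0,"z":0,"roll":0},
    {"grip":1,"x":-12,"y":0,"z":0,"roll":0}
  ]
}}

```text
clock: 2.98
tcp_pos: [0.4909, -0.0011, 0.1091]
orientation: [0.001, 0.982, 0.189, 0.002]
wrist_force: [0.7, -0.2, 0.6]
finger_gap: 0.0004
grip_force: 0.0
```

{"method": "servo_tool", "body": {
  "increments": [
    {"grip":1,"x":-8,"y":0,"z":0,"roll":0},
    {"grip":1,"x":0,"y":0,"z":0,"roll":0},
    {"grip":1,"x":0,"y":0,"z":0,"roll":0}
  ]
}}

```text
clock: 3.23
tcp_pos: [0.4822, -0.0038, 0.1081]
orientation: [0.0, 0.982, 0.189, 0.001]
wrist_force: [-0.0, 0.4, 0.1]
finger_gap: -0.0003
grip_force: 0.0
```

{"method": "servo_tool", "body": {
  "increments": [
    {"grip":1,"x":0,"y":0,"z":-35,"roll":0},
    {"grip":0,"x":0,"y":0,"z":-35,"roll":0},
    {"grip":0,"x":20,"y":0,"z":-10,"roll":0},
    {"grip":0,"x":0,"y":0,"z":0,"roll":0},
    {"grip":0,"x":0,"y":0,"z":0,"roll":0}
  ]
}}

```text
clock: 3.65
tcp_pos: [0.5021, 0.0041, 0.1881]
orientation: [0.001, 0.982, 0.189, 0.001]
wrist_force: [-0.5, -0.5, -0.1]
finger_gap: 0.048
grip_force: 0.0
```

Run:
```python
from h import *
FX[:]=[.5984,.041]
need(*fix(0,0,.12),FY)
C=snap("wrist","w2.png",scale=1.2)
for n,p in dict(hub=(0,0,.084),stopL=(.0425,.022,.056),stopR=(.0425,-.022,.056)).items(): print(n,proj(C,fix(*p))*1.2)
```

```text
t 3.65 tcp [0.5021 0.0041 0.1881] yaw 21.83 shift [103.    1.5  68.3] roll 0.03387490132452342
hub [305.01296483  67.81863713]
stopL [2.69941314e+02 1.74830276e-01]
stopR [3.39819448e+02 2.86156705e-01]
```

View pics/w2.png

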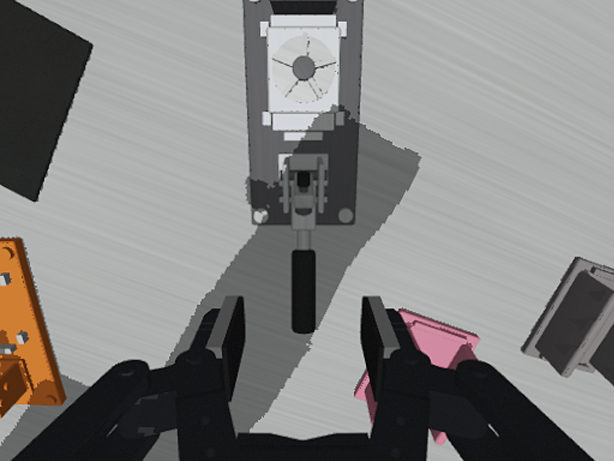

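The clamp is open: the handle lies back at (304,290) and the hold-down arm is off the foot. The hub at (304,68) matches the prediction. I'll move over the unit and grasp it by its y faces.

{"method": "servo_tool", "body": {
  "increments": [
    {"grip":0,"x":35,"y":1,"z":0,"roll":0},
    {"grip":0,"x":35,"y":0,"z":0,"roll":0},
    {"grip":0,"x":33,"y":0,"z":0,"roll":0},
    {"grip":0,"x":0,"y":0,"z":30,"roll":0},
    {"grip":0,"x":0,"y":0,"z":30,"roll":0}
  ]
}}

```text
clock: 4.12
tcp_pos: [0.599, 0.0418, 0.1267]
orientation: [0.001, 0.982, 0.19, 0.002]
wrist_force: [-0.3, -0.3, -0.5]
finger_gap: 0.0854
grip_force: 0.0
```

Run:
```python
from h import *
FX[:]=[.5984,.041]
need(*fix(0,0,.021),FY)
```

```text
t 4.12 tcp [0.599  0.0418 0.1267] yaw 21.86 shift [ -1.2   0.3 105.7] roll 0.05515410976241242
```

{"method": "servo_tool", "body": {
  "increments": [
    {"grip":0,"x":-1,"y":0,"z":30,"roll":0},
    {"grip":0,"x":0,"y":0,"z":30,"roll":0},
    {"grip":0,"x":0,"y":0,"z":25,"roll":0},
    {"grip":0,"x":0,"y":0,"z":14,"roll":0},
    {"grip":0,"x":0,"y":0,"z":5,"roll":0}
  ]
}}

```text
clock: 4.53
tcp_pos: [0.5912, 0.041, 0.0186]
orientation: [-0.001, 0.982, 0.189, -0.004]
wrist_force: [-0.6, 0.9, -0.0]
finger_gap: 0.0853
grip_force: 0.0
```

{"method": "servo_tool", "body": {
  "increments": [
    {"grip":0.7,"x":0,"y":0,"z":0,"roll":0},
    {"grip":0.7,"x":0,"y":0,"z":0,"roll":0},
    {"grip":0.7,"x":0,"y":0,"z":0,"roll":0},
    {"grip":0.7,"x":0,"y":0,"z":0,"roll":0},
    {"grip":0.7,"x":0,"y":0,"z":0,"roll":0}
  ],
  "grip_force": 50
}}

```text
clock: 4.95
tcp_pos: [0.5965, 0.041, 0.0247]
orientation: [0.0, 0.982, 0.189, 0.001]
wrist_force: [-0.6, -0.2, 2.6]
finger_gap: 0.0473
grip_force: 54.2
```

{"method": "servo_tool", "body": {
  "increments": [
    {"grip":0.7,"x":0,"y":0,"z":-4,"roll":0},
    {"grip":0.7,"x":0,"y":0,"z":-12,"roll":0},
    {"grip":0.7,"x":0,"y":0,"z":-25,"roll":0},
    {"grip":0.7,"x":0,"y":0,"z":-30,"roll":0},
    {"grip":0.7,"x":0,"y":0,"z":-29,"roll":0}
  ]
}}

```text
clock: 5.37
tcp_pos: [0.5941, 0.041, 0.1236]
orientation: [-0.0, 0.982, 0.189, -0.001]
wrist_force: [-0.0, -0.2, -4.3]
finger_gap: 0.0472
grip_force: 53.3
```

{"method": "servo_tool", "body": {
  "increments": [
    {"grip":0.7,"x":0,"y":0,"z":0,"roll":-6},
    {"grip":0.7,"x":0,"y":0,"z":0,"roll":-6},
    {"grip":0.7,"x":0,"y":0,"z":0,"roll":-6},
    {"grip":0.7,"x":0,"y":0,"z":0,"roll":-6},
    {"grip":0.7,"x":0,"y":0,"z":0,"roll":-4}
  ]
}}

```text
clock: 5.78
tcp_pos: [0.5948, 0.0409, 0.1232]
orientation: [-0.0, 0.906, 0.423, -0.001]
wrist_force: [-0.5, -0.6, -3.7]
finger_gap: 0.0475
grip_force: 53.6
```

Run:
```python
from h import *
need(.496,.289,.1,50)
print(env.get_state()["joint_pos"].round(2))
```

```text
t 5.78 tcp [0.5948 0.0409 0.1232] yaw 50.07 shift [ 126.9 -235.    23.2] roll 0.06774713176565683
[-0.07  0.41 -0.09  1.08 -0.    2.2 ]
```

{"method": "servo_tool", "body": {
  "increments": [
    {"grip":0.7,"x":10,"y":-18,"z":0,"roll":0},
    {"grip":0.7,"x":17,"y":-31,"z":0,"roll":0},
    {"grip":0.7,"x":17,"y":-31,"z":0,"roll":0},
    {"grip":0.7,"x":17,"y":-31,"z":0,"roll":0},
    {"grip":0.7,"x":17,"y":-31,"z":0,"roll":0}
  ]
}}

```text
clock: 6.2
tcp_pos: [0.5361, 0.1931, 0.1231]
orientation: [0.0, 0.907, 0.421, -0.001]
wrist_force: [-0.4, -0.5, -4.1]
finger_gap: 0.0473
grip_force: 53.5
```

{"method": "servo_tool", "body": {
  "increments": [
    {"grip":0.7,"x":17,"y":-31,"z":0,"roll":0},
    {"grip":0.7,"x":16,"y":-31,"z":0,"roll":0},
    {"grip":0.7,"x":11,"y":-20,"z":10,"roll":0},
    {"grip":0.7,"x":5,"y":-11,"z":20,"roll":0},
    {"grip":0.7,"x":0,"y":0,"z":20,"roll":0}
  ]
}}

```text
clock: 6.62
tcp_pos: [0.4968, 0.2926, 0.0736]
orientation: [-0.0, 0.906, 0.423, 0.001]
wrist_force: [-0.4, -0.8, -4.8]
finger_gap: 0.0476
grip_force: 53.5
```

Run:
```python
from h import *
need(.496,.289,.017,50)
```

```text
t 6.62 tcp [0.4968 0.2926 0.0736] yaw 50.03 shift [-3.4  1.7 56.5] roll 0.028183883664553377
```

{"method": "servo_tool", "body": {
  "increments": [
    {"grip":0.7,"x":-3,"y":0,"z":20,"roll":0},
    {"grip":0.7,"x":0,"y":0,"z":18,"roll":0},
    {"grip":0.7,"x":0,"y":0,"z":9,"roll":0},
    {"grip":0.7,"x":0,"y":0,"z":4,"roll":0},
    {"grip":0.7,"x":0,"y":0,"z":0,"roll":0}
  ]
}}

```text
clock: 7.03
tcp_pos: [0.4954, 0.2869, 0.0215]
orientation: [0.0, 0.907, 0.421, -0.001]
wrist_force: [-0.4, 0.5, -4.3]
finger_gap: 0.0474
grip_force: 53.3
```

{"method": "servo_tool", "body": {
  "increments": [
    {"grip":0.7,"x":0,"y":0,"z":2,"roll":0},
    {"grip":0.7,"x":0,"y":0,"z":2,"roll":0},
    {"grip":0.7,"x":0,"y":0,"z":0,"roll":0}
  ]
}}

```text
clock: 7.28
tcp_pos: [0.4967, 0.2875, 0.019]
orientation: [0.0, 0.907, 0.421, 0.001]
wrist_force: [0.0, -0.5, -3.9]
finger_gap: 0.0479
grip_force: 53.4
```

{"method": "servo_tool", "body": {
  "increments": [
    {"grip":0.7,"x":0,"y":0,"z":1.5,"roll":0},
    {"grip":0.7,"x":0,"y":0,"z":1,"roll":0},
    {"grip":0.7,"x":0,"y":0,"z":0,"roll":0}
  ]
}}

```text
clock: 7.53
tcp_pos: [0.4966, 0.2875, 0.0167]
orientation: [0.0, 0.907, 0.421, 0.001]
wrist_force: [-0.5, -1.7, 1.2]
finger_gap: 0.0475
grip_force: 54.0
```

Contact with the mat. I'll release, wait, then raise the gripper clear.

{"method": "servo_tool", "body": {
  "increments": [
    {"grip":0,"x":0,"y":0,"z":0,"roll":0},
    {"grip":0,"x":0,"y":0,"z":0,"roll":0},
    {"grip":0,"x":0,"y":0,"z":0,"roll":0},
    {"grip":0,"x":0,"y":0,"z":0,"roll":0},
    {"grip":0,"x":0,"y":0,"z":0,"roll":0}
  ]
}}

```text
clock: 7.95
tcp_pos: [0.4962, 0.2874, 0.0159]
orientation: [0.0, 0.907, 0.421, 0.0]
wrist_force: [-0.4, -0.2, 0.5]
finger_gap: 0.0857
grip_force: 0.0
```

{"method": "servo_tool", "body": {
  "increments": [
    {"grip":0,"x":0,"y":0,"z":-15,"roll":0},
    {"grip":0,"x":0,"y":0,"z":-40,"roll":0},
    {"grip":0,"x":0,"y":0,"z":-40,"roll":0},
    {"grip":1,"x":-37,"y":0,"z":-10,"roll":0},
    {"grip":1,"x":-40,"y":0,"z":0,"roll":0}
  ]
}}

```text
clock: 8.37
tcp_pos: [0.4509, 0.2302, 0.1252]
orientation: [0.001, 0.907, 0.422, 0.005]
wrist_force: [0.7, -1.4, -0.1]
finger_gap: 0.0638
grip_force: 0.0
```

{"method": "servo_tool", "body": {
  "increments": [
    {"grip":1,"x":0,"y":0,"z":0,"roll":0},
    {"grip":1,"x":0,"y":0,"z":0,"roll":0},
    {"grip":1,"x":0,"y":0,"z":0,"roll":0},
    {"grip":1,"x":0,"y":0,"z":0,"roll":0}
  ]
}}

```text
clock: 8.7
tcp_pos: [0.4475, 0.2291, 0.121]
orientation: [0.0, 0.907, 0.421, 0.001]
wrist_force: [0.1, 0.8, 0.3]
finger_gap: 0.0121
grip_force: 0.0
```

Run:
```python
from h import *
need(.4966,.2875,.065,50)
C=snap("wrist","w3.png")
print(proj(C,(.4966,.2875,.076))*1.5)
```

```text
t 8.7 tcp [0.4475 0.2291 0.121 ] yaw 49.79 shift [76.2 -0.2 56.1] roll -0.20685242039144214
[377.20817864 149.11985127]
```

View pics/w3.png

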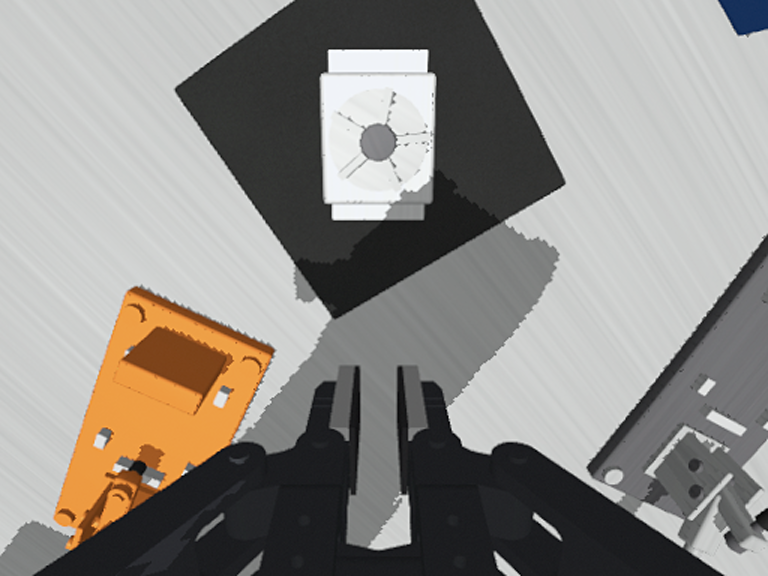

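The unit stands upright on the mat with its hub at (378,142), about 3 mm further along tool x than predicted. The vanes point at about 17°, 82°, 150°, 222° and 306° clockwise from up. I'll bring the shut fingertips down on the far right side and sweep back along -x, clipping the vane at 82° while rising.

{"method": "servo_tool", "body": {
  "increments": [
    {"grip":1,"x":39,"y":8.1,"z":0,"roll":0},
    {"grip":1,"x":39,"y":8.1,"z":0,"roll":0},
    {"grip":1,"x":39,"y":8.1,"z":0,"roll":0},
    {"grip":1,"x":0,"y":0,"z":20,"roll":0},
    {"grip":1,"x":0,"y":0,"z":0,"roll":0}
  ]
}}

```text
clock: 9.17
tcp_pos: [0.5418, 0.3038, 0.0971]
orientation: [-0.0, 0.907, 0.422, -0.001]
wrist_force: [-1.7, -0.9, -0.7]
finger_gap: 0.0002
grip_force: 0.0
```

Run:
```python
from h import *
a=np.radians(50);ax=np.array([.4475,.2291])+.079*np.array([np.cos(a),np.sin(a)]);print(ax)
t=ax+.038*np.array([np.cos(a),np.sin(a)])+.024*np.array([np.sin(a),-np.cos(a)])
need(t[0],t[1],.065,50)
```

```text
[0.49828022 0.28961751]
t 9.17 tcp [0.5418 0.3038 0.0971] yaw 49.87 shift [-0.8 -0.2 32.1] roll -0.13061351372594743
```

{"method": "servo_tool", "body": {
  "increments": [
    {"grip":1,"x":0,"y":0,"z":20,"roll":0},
    {"grip":1,"x":0,"y":0,"z":12,"roll":0},
    {"grip":1,"x":0,"y":0,"z":0,"roll":0},
    {"grip":1,"x":0,"y":0,"z":0,"roll":0}
  ]
}}

```text
clock: 9.5
tcp_pos: [0.5393, 0.3019, 0.0681]
orientation: [-0.0, 0.907, 0.421, -0.001]
wrist_force: [0.0, -1.1, 0.7]
finger_gap: 0.0
grip_force: 0.0
```

{"method": "servo_tool", "body": {
  "increments": [
    {"grip":1,"x":-20,"y":0,"z":0,"roll":0},
    {"grip":1,"x":-18,"y":0,"z":-15,"roll":0},
    {"grip":1,"x":-20,"y":0,"z":-35,"roll":0},
    {"grip":1,"x":-20,"y":0,"z":-30,"roll":0},
    {"grip":1,"x":-30,"y":-10,"z":0,"roll":0}
  ]
}}

```text
clock: 9.92
tcp_pos: [0.4685, 0.227, 0.1563]
orientation: [0.001, 0.907, 0.421, 0.007]
wrist_force: [2.0, 1.7, 0.9]
finger_gap: -0.0
grip_force: 0.0
```

{"method": "servo_tool", "body": {
  "increments": [
    {"grip":1,"x":-20,"y":-10,"z":0,"roll":0},
    {"grip":1,"x":0,"y":0,"z":0,"roll":0},
    {"grip":1,"x":0,"y":0,"z":0,"roll":0}
  ]
}}

```text
clock: 10.17
tcp_pos: [0.4422, 0.2172, 0.1506]
orientation: [0.0, 0.907, 0.421, 0.001]
wrist_force: [0.4, 0.3, 1.1]
finger_gap: 0.0001
grip_force: 0.0
```

Run:
```python
from h import *
ims=[]
for i in range(3):
    C=cam("wrist"); p=proj(C,(.4983,.2896,.073)).astype(int); im=env.read_camera("wrist")[:,:,::-1]
    ims.append(im[max(p[1]-45,0):p[1]+45,p[0]-45:p[0]+45]); print(p,env.get_state()["clock"])
cv2.imwrite("pics/spin.png",cv2.resize(np.hstack([cv2.resize(i,(90,90)) for i in ims]),None,fx=2.9,fy=2.9,interpolation=cv2.INTER_CUBIC))
need(.4983,.2896,.14,140)
```

```text
[245  72] 10.2167
[244  74] 10.2667
[244  74] 10.3167
t 10.32 tcp [0.4437 0.2178 0.1496] yaw 49.79 shift [90.  -4.6  9.7] roll 89.79286663340602
```

View pics/spin.png

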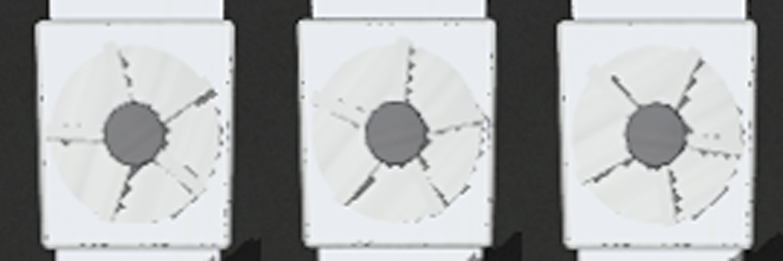

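The three frames, taken 0.05 s apart, show the top vane going from -10° to +8° to +28° clockwise, about 6.6 rad/s. The impeller is coasting untouched and the hub is centred as predicted. Next I'll turn 90° for the other pair of faces.

{"method": "servo_tool", "body": {
  "increments": [
    {"grip":0,"x":20,"y":-1,"z":0,"roll":-6},
    {"grip":0,"x":0,"y":0,"z":0,"roll":-7},
    {"grip":0,"x":0,"y":0,"z":0,"roll":-7},
    {"grip":0,"x":0,"y":0,"z":0,"roll":-7},
    {"grip":0,"x":0,"y":0,"z":0,"roll":-7}
  ]
}}

```text
clock: 10.73
tcp_pos: [0.4555, 0.2339, 0.1484]
orientation: [-0.0, 0.742, 0.67, -0.0]
wrist_force: [-0.2, 0.0, -0.4]
finger_gap: 0.0605
grip_force: 0.0
```

{"method": "servo_tool", "body": {
  "increments": [
    {"grip":0,"x":0,"y":0,"z":0,"roll":-7},
    {"grip":0,"x":0,"y":0,"z":0,"roll":-7},
    {"grip":0,"x":0,"y":0,"z":0,"roll":-7},
    {"grip":0,"x":0,"y":0,"z":0,"roll":-7},
    {"grip":0,"x":0,"y":0,"z":0,"roll":-7}
  ]
}}

```text
clock: 11.15
tcp_pos: [0.4556, 0.2338, 0.1485]
orientation: [0.0, 0.506, 0.862, -0.0]
wrist_force: [-0.0, 0.2, 0.1]
finger_gap: 0.0853
grip_force: 0.0
```

{"method": "servo_tool", "body": {
  "increments": [
    {"grip":0,"x":0,"y":0,"z":0,"roll":-7},
    {"grip":0,"x":0,"y":0,"z":0,"roll":-7},
    {"grip":0,"x":0,"y":0,"z":0,"roll":-6.9},
    {"grip":0,"x":0,"y":0,"z":0,"roll":0}
  ]
}}

```text
clock: 11.48
tcp_pos: [0.4555, 0.2337, 0.1485]
orientation: [-0.0, 0.343, 0.939, -0.0]
wrist_force: [-0.1, 0.2, -0.8]
finger_gap: 0.0855
grip_force: 0.0
```

Run:
```python
from h import *
need(.4983,.2896,.14,140)
C=snap("wrist","w4.png",scale=1.2)
print(proj(C,(.4983,.2896,.076))*1.2)
```

```text
t 11.48 tcp [0.4555 0.2337 0.1485] yaw 139.87 shift [ 3.3 70.3  8.5] roll -0.12695616608687033
[420.42431632 244.81101939]
```

View pics/w4.png

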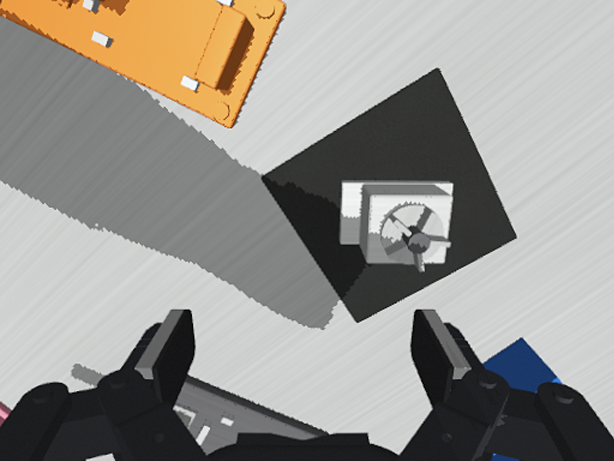

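The hub is at (419,239) against a predicted (420,245). The unit's edges are square to the tool. I'll go above it, descend and grip the x faces.

{"method": "servo_tool", "body": {
  "increments": [
    {"grip":0,"x":4,"y":25,"z":0,"roll":0},
    {"grip":0,"x":0,"y":25,"z":0,"roll":0},
    {"grip":0,"x":0,"y":19.5,"z":0,"roll":0},
    {"grip":0,"x":0,"y":0,"z":30,"roll":0},
    {"grip":0,"x":0,"y":0,"z":0,"roll":0}
  ]
}}

```text
clock: 11.95
tcp_pos: [0.4954, 0.289, 0.1145]
orientation: [-0.002, 0.346, 0.938, -0.002]
wrist_force: [-1.8, -1.0, -1.1]
finger_gap: 0.0852
grip_force: 0.0
```

Run:
```python
from h import *
need(.4980,.2892,.020,140)
C=snap("wrist","w5.png",scale=1)
print(proj(C,(.4980,.2892,.076)))
im=cv2.imread("pics/w5.png");
```

```text
t 11.95 tcp [0.4954 0.289  0.1145] yaw 139.55 shift [-2.   2.3 94.5] roll -0.4529657590559282
[254.57257992 231.75716225]
```

{"method": "servo_tool", "body": {
  "increments": [
    {"grip":0,"x":-1,"y":2,"z":25,"roll":0},
    {"grip":0,"x":0,"y":0,"z":30,"roll":0},
    {"grip":0,"x":0,"y":0,"z":20,"roll":0},
    {"grip":0,"x":0,"y":0,"z":10,"roll":0},
    {"grip":0,"x":0,"y":0,"z":0,"roll":0}
  ]
}}

```text
clock: 12.42
tcp_pos: [0.4969, 0.2888, 0.0321]
orientation: [-0.002, 0.345, 0.938, -0.002]
wrist_force: [-0.8, 0.1, -0.3]
finger_gap: 0.0853
grip_force: 0.0
```

Run:
```python
from h import *
need(.4980,.2892,.020,140)
```

```text
t 12.42 tcp [0.4969 0.2888 0.0321] yaw 139.6 shift [-0.6  1.1 12.1] roll -0.404192661337504
```

{"method": "servo_tool", "body": {
  "increments": [
    {"grip":0,"x":0,"y":1,"z":7,"roll":-0.4},
    {"grip":0,"x":0,"y":0,"z":4,"roll":0},
    {"grip":0,"x":0,"y":0,"z":0,"roll":0}
  ]
}}

```text
clock: 12.67
tcp_pos: [0.4998, 0.2907, 0.0233]
orientation: [0.0, 0.341, 0.94, 0.0]
wrist_force: [0.6, 0.0, 0.6]
finger_gap: 0.0853
grip_force: 0.0
```

{"method": "servo_tool", "body": {
  "increments": [
    {"grip":0.7,"x":0,"y":0,"z":0,"roll":0},
    {"grip":0.7,"x":0,"y":0,"z":0,"roll":0},
    {"grip":0.7,"x":0,"y":0,"z":0,"roll":0},
    {"grip":0.7,"x":0,"y":0,"z":0,"roll":0},
    {"grip":0.7,"x":0,"y":0,"z":0,"roll":0}
  ],
  "grip_force": 50
}}

```text
clock: 13.08
tcp_pos: [0.4997, 0.2906, 0.0237]
orientation: [0.001, 0.341, 0.94, 0.0]
wrist_force: [-0.4, -1.1, 5.5]
finger_gap: 0.053
grip_force: 55.1
```

Run:
```python
from h import *
a=cv2.imread("pics/raw_w1.png")[195:311,373:493]; b=cv2.imread("pics/raw_top0.png")[178:232,330:382]
A=cv2.resize(a,None,fx=4,fy=4,interpolation=cv2.INTER_CUBIC);B=cv2.resize(b,None,fx=6,fy=6,interpolation=cv2.INTER_CUBIC)
o=np.zeros((464,480+312,3),np.uint8);o[:464,:480]=A;o[:324,480:]=B;cv2.imwrite("pics/crad.png",o)
```

```text
(no output)
```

View pics/crad.png

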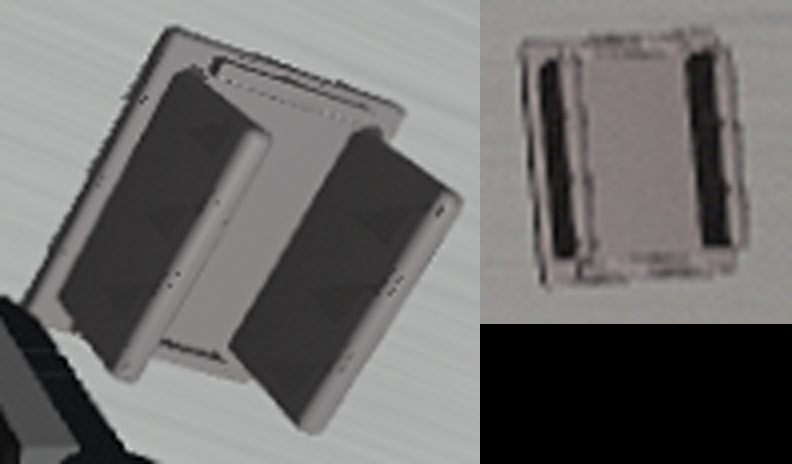

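{"method": "servo_tool", "body": {
  "increments": [
    {"grip":0.7,"x":0,"y":0,"z":-5,"roll":0},
    {"grip":0.7,"x":0,"y":0,"z":-30,"roll":0},
    {"grip":0.7,"x":0,"y":0,"z":-40,"roll":0},
    {"grip":0.7,"x":0,"y":0,"z":-40,"roll":0},
    {"grip":0.7,"x":0,"y":0,"z":-40,"roll":0}
  ]
}}

```text
clock: 13.5
tcp_pos: [0.4981, 0.2902, 0.1784]
orientation: [-0.001, 0.341, 0.94, -0.001]
wrist_force: [1.0, -0.3, -3.6]
finger_gap: 0.0531
grip_force: 54.9
```

Run:
```python
from h import *
c=env.get_calibration("wrist"); C=list(cam("wrist"))
a=np.radians(21.93); M=np.array([[np.cos(a),np.sin(a),0],[np.sin(a),-np.cos(a),0],[0,0,-1]]); T=np.eye(4);T[:3,:3]=M;T[:3,3]=[.5255,-.043,.2406]
T=T@np.array(c["tool_from_camera"]); C[4]=T[:3,:3];C[5]=T[:3,3]
g=lambda u,v,z:at(C,373+(u+.5)/4-.5,195+(v+.5)/4-.5,z)[:2]
TL,TR,BL=g(170,28,.008),g(403,108,.008),g(25,302,.008)
ang=lambda d:np.degrees(np.arctan2(d[1],d[0]))
print("w1",TL,TR,BL,"len",np.linalg.norm(TL-BL),np.linalg.norm(TL-TR),"yaw",ang(TL-BL),ang(TL-TR)-90,"c",(TR+BL)/2)
w=[g(268,135,.054),g(130,380,.054),g(462,200,.054),g(315,433,.054)]
print("walls: inner-left edge, outer-right",w,ang(w[0]-w[1]),ang(w[2]-w[3]),np.linalg.norm(w[0]-w[1]))
C=cam("top"); g=lambda u,v,z:at(C,330+(u-480+.5)/6-.5,178+(v+.5)/6-.5,z)[:2]
TL,TR,BL=g(522,42,.008),g(718,30,.008),g(545,287,.008)
print("top",TL,TR,BL,"len",np.linalg.norm(TL-BL),np.linalg.norm(TL-TR),"yaw",ang(TL-BL),ang(TL-TR)-90,"c",(TR+BL)/2)
```

```text
w1 [ 0.55135996 -0.25406929] [ 0.55674428 -0.34243778] [ 0.44725548 -0.26035366] len 0.10429399117363997 0.08853237133671812 yaw 3.454526261811179 3.48674287450946 c [ 0.50199988 -0.30139572]
walls: inner-left edge, outer-right [array([ 0.54050499, -0.2684951 ]), array([ 0.45413481, -0.27445363]), array([ 0.54452843, -0.33685551]), array([ 0.45810745, -0.34218034])] 3.946483488892585 3.5258209871036095 0.08657547732741813
top [ 0.550843   -0.25657538] [ 0.55584082 -0.34699153] [ 0.43843338 -0.2646615 ] len 0.11270007542732165 0.09055417581104587 yaw 4.114449738032627 3.16384737623936 c [ 0.4971371  -0.30582652]
```

The crop shows the grey cradle turned about 3.5° from world x. Its base corners in the wrist view are (170,28) and (403,108), and the walls run along its x. The two cameras put the centre's y between -0.301 and -0.306. I'll go above it and check the gap between the unit and the walls in one picture.

{"method": "servo_tool", "body": {
  "increments": [
    {"grip":0.7,"x":0,"y":0,"z":-2,"roll":5},
    {"grip":0.7,"x":0,"y":0,"z":0,"roll":7},
    {"grip":0.7,"x":0,"y":0,"z":0,"roll":7},
    {"grip":0.7,"x":0,"y":0,"z":0,"roll":7},
    {"grip":0.7,"x":0,"y":0,"z":0,"roll":7}
  ]
}}

```text
clock: 13.92
tcp_pos: [0.4986, 0.2903, 0.1791]
orientation: [-0.0, 0.597, 0.803, -0.001]
wrist_force: [-1.1, 0.3, -3.6]
finger_gap: 0.053
grip_force: 55.0
```

{"method": "servo_tool", "body": {
  "increments": [
    {"grip":0.7,"x":0,"y":0,"z":0,"roll":7},
    {"grip":0.7,"x":0,"y":0,"z":0,"roll":6.5},
    {"grip":0.7,"x":0,"y":0,"z":0,"roll":0}
  ]
}}

```text
clock: 14.17
tcp_pos: [0.4986, 0.2903, 0.179]
orientation: [-0.0, 0.686, 0.728, -0.001]
wrist_force: [0.6, 0.5, -4.4]
finger_gap: 0.0531
grip_force: 55.0
```

Run:
```python
from h import *
need(.498,-.303,.16,93.5)
C=cam("top");print("driver battery",at(C,577/1.5,222/1.5,.03), at(C,565/1.5,215/1.5,.03),at(C,690/1.5,140/1.5,.17))
```

```text
t 14.17 tcp [0.4986 0.2903 0.179 ] yaw 93.43 shift [-592.2  -36.    19.4] roll -0.07140347668898528
driver battery [ 0.64819627 -0.38583757  0.03      ] [ 0.66121689 -0.36436695  0.03      ] [ 0.75512898 -0.52925056  0.17      ]
```

{"method": "servo_tool", "body": {
  "increments": [
    {"grip":0.7,"x":-20,"y":-2,"z":0,"roll":0},
    {"grip":0.7,"x":-36,"y":-2,"z":0,"roll":0},
    {"grip":0.7,"x":-38,"y":-2,"z":0,"roll":0},
    {"grip":0.7,"x":-38,"y":-2,"z":0,"roll":0},
    {"grip":0.7,"x":-38,"y":-2,"z":0,"roll":0}
  ]
}}

```text
clock: 14.58
tcp_pos: [0.4991, 0.119, 0.1794]
orientation: [-0.0, 0.683, 0.731, -0.0]
wrist_force: [0.7, -0.3, -4.5]
finger_gap: 0.053
grip_force: 55.0
```

{"method": "servo_tool", "body": {
  "increments": [
    {"grip":0.7,"x":-38,"y":-2,"z":0,"roll":0},
    {"grip":0.7,"x":-38,"y":-2,"z":0,"roll":0},
    {"grip":0.7,"x":-38,"y":-2,"z":0,"roll":0},
    {"grip":0.7,"x":-38,"y":-2,"z":0,"roll":0},
    {"grip":0.7,"x":-38,"y":-2,"z":0,"roll":0}
  ]
}}

```text
clock: 15.0
tcp_pos: [0.5011, -0.0716, 0.1796]
orientation: [-0.0, 0.683, 0.73, -0.0]
wrist_force: [0.3, 0.2, -3.6]
finger_gap: 0.0528
grip_force: 55.0
```

{"method": "servo_tool", "body": {
  "increments": [
    {"grip":0.7,"x":-38,"y":-2,"z":0,"roll":0},
    {"grip":0.7,"x":-38,"y":-2,"z":0,"roll":0},
    {"grip":0.7,"x":-38,"y":-2,"z":0,"roll":0},
    {"grip":0.7,"x":-38,"y":-2,"z":0,"roll":0},
    {"grip":0.7,"x":-38,"y":-2,"z":0,"roll":0}
  ]
}}

```text
clock: 15.42
tcp_pos: [0.5031, -0.2619, 0.1794]
orientation: [-0.0, 0.683, 0.73, 0.0]
wrist_force: [0.3, 1.1, -5.2]
finger_gap: 0.0532
grip_force: 55.0
```

{"method": "servo_tool", "body": {
  "increments": [
    {"grip":0.7,"x":-26,"y":-2,"z":0,"roll":0},
    {"grip":0.7,"x":-10,"y":-2,"z":10,"roll":0},
    {"grip":0.7,"x":0,"y":0,"z":25,"roll":0},
    {"grip":0.7,"x":0,"y":0,"z":20,"roll":0},
    {"grip":0.7,"x":0,"y":0,"z":0,"roll":0}
  ]
}}

```text
clock: 15.83
tcp_pos: [0.4989, -0.2942, 0.1197]
orientation: [-0.005, 0.684, 0.73, -0.0]
wrist_force: [-0.6, 0.9, -5.3]
finger_gap: 0.0533
grip_force: 54.8
```

Run:
```python
from h import *
need(.498,-.303,.085,93.5)
```

```text
t 15.83 tcp [ 0.4989 -0.2942  0.1197] yaw 93.7 shift [-9.  -1.2 34.6] roll 0.19992799353639157
```

{"method": "servo_tool", "body": {
  "increments": [
    {"grip":0.7,"x":-6,"y":-1,"z":12,"roll":0},
    {"grip":0.7,"x":-3,"y":0,"z":14,"roll":0},
    {"grip":0.7,"x":0,"y":0,"z":8,"roll":0},
    {"grip":0.7,"x":0,"y":0,"z":0,"roll":0},
    {"grip":0.7,"x":0,"y":0,"z":0,"roll":0}
  ]
}}

```text
clock: 16.25
tcp_pos: [0.5015, -0.3052, 0.0909]
orientation: [-0.0, 0.684, 0.729, -0.0]
wrist_force: [-0.6, 0.6, -3.8]
finger_gap: 0.0528
grip_force: 54.9
```

Run:
```python
from h import *
need(.498,-.303,.085,93.5)
C=snap("wrist","w6.png",crop=(120,150,400,330),scale=2.8)
s=env.get_state(); c=s["tcp_pos"]
a=np.radians(3.5);ex=np.array([np.cos(a),np.sin(a)]);ey=np.array([-ex[1],ex[0]])
P=lambda o,x,y,z:(proj(C,np.r_[np.array(o)+x*ex+y*ey,z])-[120,150])*2.8
print("unit foot +y corners",P(c[:2],.041,.024,c[2]-.0197),P(c[:2],-.041,.024,c[2]-.0197), "foot top",P(c[:2],.041,.024,c[2]-.0097))
for cy in (-.301,-.306):
  for y in (.029,.039,-.029): print(cy,y,P((.498,cy),.045,y,.054),P((.498,cy),-.045,y,.054))
```

```text
t 16.25 tcp [ 0.5015 -0.3052  0.0909] yaw 93.64 shift [ 2.4 -3.3  5.9] roll 0.13951447911547632
unit foot +y corners [586.67602231 153.15269539] [154.17931769 151.98305195] foot top [599.28527908 173.12735991]
-0.301 0.029 [572.4693422   77.73359628] [133.13219142  76.57427049]
-0.301 0.039 [576.14512602  29.97999929] [129.16009545  28.84385048]
-0.301 -0.029 [552.39285528 324.24178058] [154.9291705  323.02058876]
-0.306 0.029 [569.18751297 100.95682304] [133.62919157  99.78983848]
-0.306 0.039 [572.80959622  54.00817185] [129.65960009  52.86686797]
-0.306 -0.029 [549.4423085  343.19256119] [155.36800371 341.95261051]
```

View pics/w6.png

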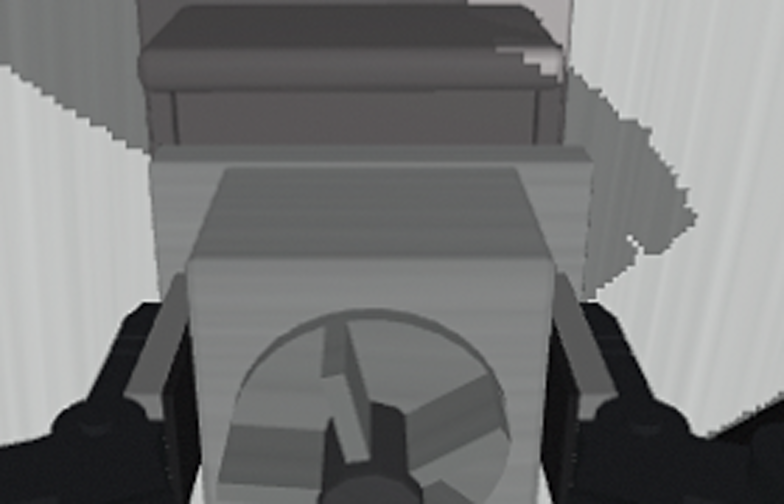

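The foot's leading edge is at row 147 and the near wall's inner top edge at row 88, a gap of about 12 mm in the image at differing heights. That matches a sideways error under 1 mm. Lengthwise, the foot's centre is at 371 and the wall's at 352, so I shift tool y by -3.5 mm and then lower.

{"method": "servo_tool", "body": {
  "increments": [
    {"grip":0.7,"x":0,"y":-3.5,"z":0,"roll":0},
    {"grip":0.7,"x":0,"y":0,"z":10,"roll":0},
    {"grip":0.7,"x":0,"y":0,"z":10,"roll":0},
    {"grip":0.7,"x":0,"y":0,"z":5,"roll":0},
    {"grip":0.7,"x":0,"y":0,"z":0,"roll":0}
  ]
}}

```text
clock: 16.72
tcp_pos: [0.4968, -0.3047, 0.0637]
orientation: [-0.002, 0.685, 0.729, -0.0]
wrist_force: [-0.8, 0.8, -3.8]
finger_gap: 0.0533
grip_force: 55.0
```

Run:
```python
from h import *
need(.498,-.3048,.0277,93.5); s=env.get_state(); print(s["wrist_force"],s["ft_torque"])
```

```text
t 16.72 tcp [ 0.4968 -0.3047  0.0637] yaw 93.59 shift [-0.3  1.3 36. ] roll 0.08635985001278357
[-0.83650994  0.80725062 -3.76163937] [-0.001492   -0.02978345 -0.0225834 ]
```

{"method": "servo_tool", "body": {
  "increments": [
    {"grip":0.7,"x":0,"y":1,"z":10,"roll":0},
    {"grip":0.7,"x":0,"y":0,"z":10,"roll":0},
    {"grip":0.7,"x":0,"y":0,"z":8,"roll":0},
    {"grip":0.7,"x":0,"y":0,"z":3,"roll":0},
    {"grip":0.7,"x":0,"y":0,"z":0,"roll":0}
  ]
}}

```text
clock: 17.13
tcp_pos: [0.4982, -0.3049, 0.0332]
orientation: [-0.001, 0.685, 0.729, -0.0]
wrist_force: [-1.1, 0.0, -3.8]
finger_gap: 0.0529
grip_force: 55.0
```

{"method": "servo_tool", "body": {
  "increments": [
    {"grip":0.7,"x":0,"y":0,"z":1.5,"roll":0},
    {"grip":0.7,"x":0,"y":0,"z":1.5,"roll":0},
    {"grip":0.7,"x":0,"y":0,"z":0,"roll":0}
  ]
}}

```text
clock: 17.38
tcp_pos: [0.4992, -0.3058, 0.0319]
orientation: [0.0, 0.685, 0.729, -0.0]
wrist_force: [0.0, -0.4, -4.3]
finger_gap: 0.0535
grip_force: 55.0
```

{"method": "servo_tool", "body": {
  "increments": [
    {"grip":0.7,"x":0,"y":0,"z":1.5,"roll":0},
    {"grip":0.7,"x":0,"y":0,"z":1.5,"roll":0},
    {"grip":0.7,"x":0,"y":0,"z":0,"roll":0}
  ]
}}

```text
clock: 17.63
tcp_pos: [0.499, -0.3056, 0.0287]
orientation: [0.0, 0.685, 0.729, -0.0]
wrist_force: [1.0, 0.5, -4.4]
finger_gap: 0.0531
grip_force: 55.0
```

{"method": "servo_tool", "body": {
  "increments": [
    {"grip":0.7,"x":0,"y":0,"z":1,"roll":0},
    {"grip":0.7,"x":0,"y":0,"z":0,"roll":0}
  ]
}}

```text
clock: 17.8
tcp_pos: [0.4991, -0.3057, 0.0278]
orientation: [0.0, 0.685, 0.729, -0.0]
wrist_force: [0.3, -0.1, -4.7]
finger_gap: 0.0532
grip_force: 55.2
```

{"method": "servo_tool", "body": {
  "increments": [
    {"grip":0.7,"x":0,"y":0,"z":1,"roll":0},
    {"grip":0.7,"x":0,"y":0,"z":0,"roll":0}
  ]
}}

```text
clock: 17.97
tcp_pos: [0.4991, -0.3057, 0.0277]
orientation: [0.0, 0.685, 0.729, -0.0]
wrist_force: [-1.9, 1.6, 3.6]
finger_gap: 0.0532
grip_force: 55.7
```

{"method": "servo_tool", "body": {
  "increments": [
    {"grip":0.7,"x":0,"y":0,"z":0.7,"roll":0},
    {"grip":0.7,"x":0,"y":0,"z":0,"roll":0}
  ]
}}

```text
clock: 18.13
tcp_pos: [0.4991, -0.3057, 0.0277]
orientation: [0.0, 0.685, 0.729, -0.0]
wrist_force: [-3.6, 2.6, 9.3]
finger_gap: 0.0535
grip_force: 56.6
```

The unit is seated exactly at the predicted height (TCP 0.0277). I'll release and withdraw.

{"method": "servo_tool", "body": {
  "increments": [
    {"grip":0.7,"x":0,"y":0,"z":-0.7,"roll":0},
    {"grip":0,"x":0,"y":0,"z":0,"roll":0},
    {"grip":0,"x":0,"y":0,"z":0,"roll":0},
    {"grip":0,"x":0,"y":0,"z":0,"roll":0},
    {"grip":0,"x":0,"y":0,"z":0,"roll":0}
  ]
}}

```text
clock: 18.55
tcp_pos: [0.4994, -0.3059, 0.0268]
orientation: [0.0, 0.685, 0.729, 0.0]
wrist_force: [-0.2, 0.7, 0.4]
finger_gap: 0.0854
grip_force: 0.0
```

{"method": "servo_tool", "body": {
  "increments": [
    {"grip":0,"x":0,"y":0,"z":-10,"roll":0},
    {"grip":0,"x":0,"y":0,"z":-25,"roll":0},
    {"grip":0,"x":0,"y":0,"z":-40,"roll":0},
    {"grip":0,"x":0,"y":0,"z":-40,"roll":0},
    {"grip":0,"x":0,"y":0,"z":-40,"roll":0}
  ]
}}

```text
clock: 18.97
tcp_pos: [0.4987, -0.3053, 0.1839]
orientation: [-0.0, 0.685, 0.729, -0.0]
wrist_force: [0.8, -1.0, -0.0]
finger_gap: 0.0854
grip_force: 0.0
```

{"method": "servo_tool", "body": {
  "increments": [
    {"grip":0,"x":-40,"y":0,"z":0,"roll":0},
    {"grip":0,"x":-40,"y":0,"z":0,"roll":0},
    {"grip":0,"x":-30,"y":0,"z":0,"roll":0},
    {"grip":0,"x":0,"y":0,"z":0,"roll":0},
    {"grip":0,"x":0,"y":0,"z":0,"roll":0}
  ]
}}

```text
clock: 19.38
tcp_pos: [0.5055, -0.4171, 0.1818]
orientation: [0.0, 0.686, 0.728, 0.0]
wrist_force: [0.2, 0.2, -0.1]
finger_gap: 0.0857
grip_force: 0.0
```

Run:
```python
from h import *
C=snap("wrist","w7.png"); im=cv2.imread("pics/raw_w7.png"); s=env.get_state(); print(s["clock"],s["tcp_pos"])
# unit = bright aluminium; compare its blob with the predicted outlines if seated in the cradle
a=np.radians(3.5);ex=np.array([np.cos(a),np.sin(a)]);ey=np.array([-ex[1],ex[0]]); o=np.array([.4985,-.305])
P=lambda x,y,z:proj(C,np.r_[o+x*ex+y*ey,z])
print("hub pred",P(0,0,.08),"block top corners",[P(x,y,.056).round() for x,y in((.027,.024),(-.027,.024),(-.027,-.024),(.027,-.024))])
p=P(0,0,.08).astype(int); g=cv2.cvtColor(im,cv2.COLOR_BGR2GRAY)
for r in (p[1]-25,p[1],p[1]+25): print(r,g[r,p[0]-80:p[0]+80:4])
print("col",g[p[1]-80:p[1]+80:4,p[0]+20])
t=env.read_camera("top")[:,:,::-1]; cv2.imwrite("pics/raw_top1.png",t)
d=cv2.absdiff(t,cv2.imread("pics/raw_top0.png")).max(2)
for n,(x0,y0,x1,y1) in dict(bin=(120,92,175,148),wrench=(245,70,290,136),driver=(365,80,470,168)).items(): print(n,(d[y0:y1,x0:x1]>40).mean())
```

```text
19.4333 [ 0.50552026 -0.41564426  0.18174932]
hub pred [251.14314992  41.76720257] block top corners [array([288.,  11.]), array([215.,  11.]), array([217.,  79.]), array([286.,  79.])]
16 [105 106 104 105 103  82  82  81  45  46  46  43 217 215 215 216 215 216
 198 204 207 205 214 215 214 214 215 216 215 168  43  44  47  73 132 158
 177 178 176 177]
41 [105 104 104 106 105  78  81  78  81 128 126 127 115 124 196 208 207 207
 134 111 113 111 110 161 207 206 205 210 215 162 215 215 154 101 160 128
 179 174 178 177]
66 [105 105 103 105 104  73  80  43  79 114 121 121 110 121 121 121 115 109
 160  92 212 212 212 211 210 121 216 215 215 217 215 216 162 132 158 137
 176 176 179 180]
col []
bin 0.0
wrench 0.0
driver 0.019264069264069265
```

The block edges on row 16 run from 219 to 287, against a predicted 215 to 288 for a seated unit, and the hub is where it should be. The bin and wrench are unchanged and no force shows on the arm, so I'm handing in.

```bash
python3 -c "
from workcell import env
print(env.hand_in())"
```

```text
the job is handed in; nothing more can be done
None
```

I carried out every step and handed the job in at about 19.5 s of the 72 s allowed; `env.hand_in()` returned no verdict, so I have only my own checks: the clamp showed open right after the flip, the impeller coasted at about 6.6 rad/s on the mat, and the unit sits at the cradle's floor height. The bin and wrench showed no change; the driver's area differed in about 2% of its pixels, which I took to be the arm or its shadow.

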